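# Refit the push-fit handle of a feed scoop and stand the scoop away

## Task

The oak handle has been washed and is drying in the white drainer. Set its tapered shank upright in the socket of the yellow scoop and tap or press it down with about 12 N, never above 20 N and without dropping it in, so that friction alone holds it. Then pick the scoop up by the handle only, stand it gently, mouth down, fully in the recess of the oak stand and let go; leave the brush, the funnel and the canister where they are.

Things in the scene. Friction and masses are not known exactly. Their poses are not given: they have to be found in the camera images.
- handle_mid (a point): Loose turned oak handle, 145 mm long, 90 g, upright, shank down in a drainer hole; this point is on its axis 72.5 mm above the shank's tip. From the tip up: tapered shank 55 mm long (15 mm diameter near the rounded tip, 24 mm at its top), collar 32 mm in diameter and 6 mm thick, then the round grip, 25 to 27 mm in diameter and 84 mm long, up to the flat butt.
- handle: The same handle; origin at the middle of the shank's tip, z along its axis to the butt. Pressed straight down with 10 to 20 N it wedges and carries the scoop; 12 N takes it about 2 mm past first binding. It never bottoms: when tight, the collar still stands 3 to 12 mm clear of the socket. Once wedged, hold it with a modest grip (about 30 N) and let go slowly: a hard squeeze can work it loose.
- scoop: Loose yellow plastic scoop head, about 190 g, mouth down on the mat, socket up; it can slide a little and so centre itself. Origin at the middle of the mouth's plane, z up, x along the longer side. The mouth with its dark lip is 96 (x) by 77 mm (y); the body tapers to 74 by 56 mm at the back, 87 mm up. There stands a round socket boss, 33 mm in outer diameter, its open end 145 mm up.
- socket_mouth (a point): Centre of the socket's open upper end. The bore is 56 mm deep, 22 mm wide at the top, and narrows with the shank's own taper (1.6 mm of diameter in 10 mm). The shank enters with 3 mm to spare all round and first binds with its tip 41 to 49 mm below this point; just where differs each time as the wood swells, and can only be felt. Above about 20 N of push the socket would split.
- mat: Fixed rubber mat under the scoop, 170 by 150 mm, 4 mm thick; origin at the middle of its underside.
- drainer: Fixed white plastic drainer block, 170 mm (x) by 75 mm (y), 60 mm high; origin at the middle of its underside. Two holes 27.5 mm wide, 57 mm deep, 42 mm either side of its middle along its x; the handle stands in one, the brush in the other, each resting on its collar.
- brush: Round washing-up brush standing bristles up in the drainer's other hole, top 119 mm above the counter. Leave alone. Origin at its lower end.
- stand: Fixed oak scoop stand, 150 mm (x) by 130 mm (y), 36 mm high; origin at the middle of its underside.
- stand_floor (a point): Centre of the floor of the stand's recess, 24 mm above the counter. The recess is 108 mm along the stand's x and 88 mm along its y, 12 mm deep, and takes the scoop's mouth, longer side along x, either way round.
- funnel: White plastic funnel standing wide end down, 100 mm in diameter, 100 mm tall. Leave alone. Origin at the middle of its underside.
- canister: Round stainless canister with twist lid, 104 mm in diameter, 168 mm tall with its knob. Leave alone. Origin at the middle of its underside.

How it is judged (in metres and radians):
On the way, in this order (a step that is already met when the one before it is completed fails the run):
1. the shank is wedged tight and straight in the socket (z of handle in the frame of socket_mouth below -0.039 m and horizontal distance between handle and socket_mouth below 0.003 m and angle between the z axis of handle and the z axis of scoop, either way round below 0.06 rad and contact force between handle and scoop above 20 N), for 0.2 s.
2. the scoop hangs from its handle, clear of the mat (height (world z) of scoop above 0.03 m and z of handle in the frame of socket_mouth below -0.039 m and contact force between the fingers and handle above 1 N and contact force between the fingers and scoop below 0.5 N), for 0.2 s.
At the end, for the whole second after the job is handed in: Scoop at rest, upright (0.06 rad), mouth down on the floor of the stand's recess (3 mm in height, 10 mm sideways); handle straight in it (0.06 rad), shank at least 39 mm deep and still wedged: over 4 N of contact force in all between shank and socket (a shank just dropped in has 2 to 3 N) (horizontal distance between scoop and stand_floor below 0.01 m and z of scoop in the frame of stand_floor between -0.003 and 0.003 m and angle between scoop's own z axis and vertical below 0.06 rad and z of handle in the frame of socket_mouth below -0.039 m and angle between the z axis of handle and the z axis of scoop, either way round below 0.06 rad and contact force between handle and scoop above 4 N and linear speed of scoop below 0.02 m/s); the robot touches nothing.
It fails at once if the socket is overloaded: the scoop is pressed on the mat with more than 25 N (20 N of push, its own weight and a margin) (contact force between scoop and mat above 25 N).
It fails at once if the handle is dropped or thrown in (loose from the fingers, not yet wedged, faster than 0.25 m/s) (contact force between the fingers and handle below 0.3 N and contact force between handle and scoop below 10 N and linear speed of handle above 0.25 m/s).
It fails at once if the scoop is dropped (no finger on its handle, faster than 0.4 m/s) (contact force between the fingers and handle below 0.3 N and linear speed of scoop above 0.4 m/s).
It fails at once if the fingers take hold of the scoop head (contact force between the fingers and scoop above 5 N).
It fails at once if the brush, the funnel or the canister is moved by more than 30 mm (distance of any of brush, funnel, canister from where it was at the start of the episode above 0.03 m).
It also fails if it takes over 66 s, if anything falls off the work surface, if the arm or the gripper's body presses on something with over 40 N, if the wrist force passes 120 N, or if a joint passes its speed limit or range.

## Robot

A 7-joint arm with a two-finger parallel gripper is mounted at the origin on the work surface. World frame = base frame: x ahead of the robot, y to its left, z up, the work surface at z = 0. Lengths are in mm, angles in degrees, forces in N, time in s.
With the tool pointing down it reaches from about 400 to 850 mm from the base axis. Payload 6.9 kg.
Tool frame: the origin (TCP) lies midway between the tips of the shut fingers; the grasp point (between the pads) lies 19 mm behind it; z points along the fingers, y is the direction in which the jaws open and shut (so a half turn about z gives the same grasp; the last joint's range is limited). The gripper opens to 85 mm and grips with 20 to 120 N. Pads are 22 mm wide; open, the fingers measure 114 mm over their backs; the gripper's body (76 mm by 85 mm) begins 54 mm behind the grasp point. The pads swing forward as they close: fully open they stand 13 mm farther back than shut.
Start: joints at [-59.559, 29.078, -13.613, 85.955, 7.202, 65.827, -8.869], TCP at [258.172, 569.173, 231.275] pointing down, gripper open.
Joint ranges: [-176.47, 176.47], [-13.61, 117.27], [-81.72, 77.17], [0.22, 143.17], [-87.28, 267.28], [10, 112.55], [-165.47, 165.47]. Speed limits (degrees/s): [136.94, 136.94, 180, 180, 180, 180, 180].

## Interface

Orientations are given as a 3x3 rotation matrix whose columns are the frame's x, y, z axes.
In Python, from station import ctrl gives the robot as it stands.
- The arm moves only by the tool move_arm, never from a script. Its argument "deltas" is a list of rows, each an object of numbers: "fingers": the opening, from -1 (shut) to 1 (fully open), so that 0 is half open; "tx", "ty", "tz": the shift along the tool's x, y, z in m; "wx", "wy", "wz": the turn, a rotation vector about the tool's x, y, z in degrees. A call has 1 to 20 rows; each row is the pose to reach, as a shift and turn from the pose commanded when the call began, along the tool's axes at that moment; what a row does not reach only later rows make up. A row lasts 1/10 s, in which the tool goes at most 50 mm and 8.59 degrees, less where a joint would pass 70% of its speed; a pose out of reach is approached as far as the arm can. A call with a gripper value outside its range is refused whole. The fingers move at their own pace and stop on an object; the grip force is fixed at half the most. Time passes only in rows, so rows that repeat a pose let the fingers close. It gives the time, the measured TCP pose, the force and the opening at its end, in the units of the state.
- ctrl.observe(): the state, without advancing time (a new reading comes with each control period).
- ctrl.get_image(name): name is "scene" or "top"; returns a dict with "image" (420x560x3 uint8, red, green, blue), "range_z" (420x560 float32, mm along the optical axis (not along the pixel's ray), 0 where there is no reading), "intrinsics" (3x3 intrinsics, pixels), "R" (3x3) and "t" (3): a world point X has camera coordinates R X + t. Camera axes: x right, y down, z forward; pixel columns grow to the right and rows downward; lengths in mm; the calibration is good to about 2 mm. A picture is of the moment at which its call begins.
- ctrl.hand_in(): hands the job in, once; it reports no verdict.
The state is a dict: "time_s": time; "joints": joint angles; "dq": joint speeds; "joint_torque": joint torques, N m; "eef_pos": TCP position; "ee_rot": TCP orientation; "contact_force": force on the tool from outside, world axes, zero at the start; "ft_torque": the same for the moment, N m; "gripper_width": opening from 0.0 (shut) to 1.0 (fully open).
Only numpy, scipy, OpenCV 4.12 (cv2) and the standard library are available. Lean on these libraries where they do the work, as an engineer would, in place of code of your own. Each camera call takes 0.05 s, during which the arm holds its last target. There are 200 camera calls.

## Working session

There is one attempt and no reset: what is moved stays moved. The work goes in short steps, Python scripts to look and compute and a tool call to move; the robot and the scene stay as the last step left them, time stands still between calls to the robot, and variables do not carry over. Pictures are saved under pics/ and viewed, about 8 in all and at most 12, crops included, and the job is handed in when it is done.

Besides the shell and the picture viewer there is one more tool, called after ">>>" as name([rows], argument=value, ...), one row to a line, values as JSON. move_arm: Moves the arm, as the interface text tells. Its arguments: {"type":"object","properties":{"deltas":{"type":"array"}},"required":["deltas"]}

```bash
mkdir -p pics; ls; cat > h.py <<'E'
import numpy as np, cv2
from station import ctrl
def cloud(im):
    z=im["range_z"]; K=im["intrinsics"]; v,u=np.indices(z.shape)
    c=np.stack([(u-K[0][2])/K[0][0]*z,(v-K[1][2])/K[1][1]*z,z],-1)
    X=(c-np.array(im["t"]))@np.array(im["R"]); X[z<=0]=np.nan
    return X
E
python3 - <<'E'
from h import *
s=ctrl.observe(); print({k:np.round(v,3).tolist() for k,v in s.items()})
a=ctrl.get_image("scene");b=ctrl.get_image("top")
for n,i in(("scene",a),("top",b)):
    cv2.imwrite(f"pics/{n}0.png",i["image"][:,:,::-1]); np.save(f"{n}0.npy",cloud(i)); print(n,np.round(-np.array(i["R"]).T@np.array(i["t"])))
E
```

```text
pics
{'time_s': 0.0, 'joints': [-59.559, 29.126, -13.608, 86.009, 7.204, 65.825, -8.867], 'dq': [0.022, -0.073, -0.027, -0.007, 0.002, -0.004, 0.013], 'joint_torque': [0.0, -62.059, -2.187, -24.966, 0.013, 0.012, -0.0], 'eef_pos': [258.039, 568.709, 230.418], 'ee_rot': [[-0.911, 0.413, -0.001], [0.413, 0.911, -0.002], [-0.0, -0.002, -1.0]], 'contact_force': [0.397, -0.109, 0.745], 'ft_torque': [0.006, -0.063, -0.005], 'gripper_width': 0.999}
scene [1259. -317. 1204.]
top [ 437.  110. 1313.]
```

View pics/scene0.png

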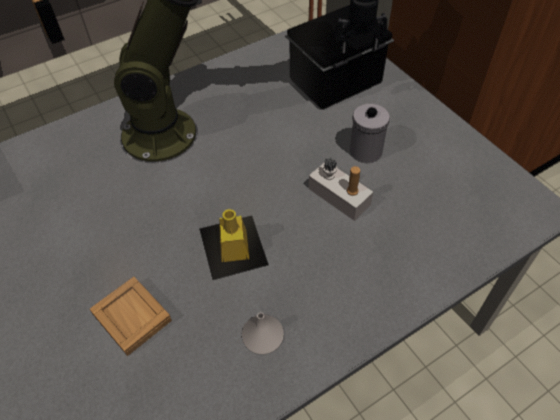

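View pics/top0.png

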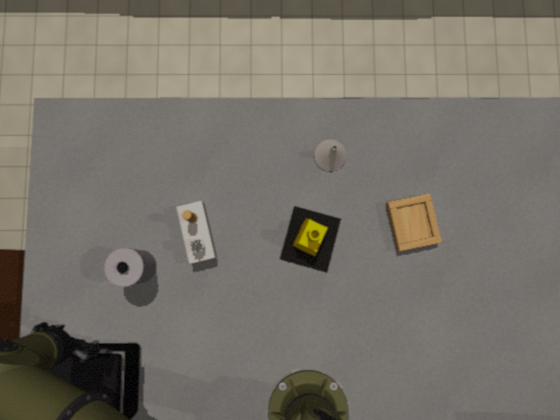

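The scene view shows the handle at (354,180), the scoop at (233,238), and the stand at (131,315). The top view shows them at (188,215), (312,237) and (414,222), with the brush at (197,247), the funnel at (331,155) and the canister at (124,268).

```bash
cat > m.py <<'E'
from h import *
import sys
from scipy.optimize import least_squares
def circ(P,r=None):
    f=lambda p:np.hypot(P[:,0]-p[0],P[:,1]-p[1])-(p[2] if r is None else r)
    x0=[*np.median(P[:,:2],0)]+([15] if r is None else [])
    return np.round(least_squares(f,x0,loss="soft_l1").x,1)
def crop(C,c,w): 
    P=C[c[1]-w:c[1]+w,c[0]-w:c[0]+w].reshape(-1,3); return P[np.isfinite(P[:,0])]
def rect(P):
    (c,s,a)=cv2.minAreaRect(P[:,:2].astype(np.float32)); return np.round([*c,*s,a],1)
def sl(P,a,b): return P[(P[:,2]>a)&(P[:,2]<b)]
if __name__=="__main__":
    S=np.load("scene0.npy");T=np.load("top0.npy")
    for n,C,hd,sc,st in(("scene",S,(352,185),(233,240),(131,315)),("top",T,(193,230),(312,237),(414,222))):
        print("==",n)
        P=crop(C,hd,38); 
        d=sl(P,52,64);print("drainer top",rect(d),len(d),d[:,2].mean() if len(d) else 0)
        h=sl(P,120,170); print("tall",len(h),np.round(h[:,2].max(),1)); print(rect(sl(P,130,170)))
        for a,b in((80,100),(100,120),(120,144),(144,156)):
            q=sl(P,a,b); print(a,b,len(q),np.round(q.mean(0),1) if len(q) else 0)
        P=crop(C,sc,42); print("scoop zmax",np.round(np.percentile(P[:,2],[50,99,100]),1))
        q=sl(P,84,96);print("back",rect(q),len(q),np.round(np.median(q[:,2]),1))
        q=sl(P,140,155);print("boss top",rect(q),circ(q,14),len(q),np.round(np.median(q[:,2]),1))
        q=sl(P,100,140);print("boss side",circ(q,16.5),len(q))
        q=sl(P,1.5,30);print("mat+",rect(q))
        P=crop(C,st,45); q=sl(P,31,41);print("stand",rect(q),len(q),np.median(q[:,2])); q=sl(P,18,28);print("floor",rect(q),q.mean(0),len(q))
        print("table z",np.round(np.nanmedian(C[300:320,200:260,2]),1))
E
python3 m.py
```

```text
== scene
drainer top [503.8 397.5 176.3 230.8  14.5] 1039 58.47878241379031
tall 131 154.1
[564.5 334.2  25.4  26.4  31.1]
80 100 120 [515.4 314.5  91.8]
100 120 163 [514.  318.  112.1]
120 144 68 [558.1 325.8 130.9]
144 156 63 [564.5 333.3 148.5]
scoop zmax [  1.3 144.6 152.1]
back [509.4 -14.2  57.1  82.2  64.4] 361 90.1
boss top [509.4 -13.6  29.9  33.9  60.6] [509.7 -14.1] 101 146.3
boss side [508.6 -13.5] 165
mat+ [474.9  -6.7 238.3 275.   57.8]
stand [ 551.3 -324.4  153.6  130.3   11.4] 1549 35.341244713176245
floor [ 554.4 -324.6  149.1  128.9   11.3] [ 553.73621197 -325.04461218   23.39813916] 1509
table z -0.5
== top
drainer top [520.  323.4 170.8  76.1  13.9] 1158 59.601372140133165
tall 109 154.1
[560.4 332.   23.6  24.9  24.7]
80 100 89 [486.7 311.6  94. ]
100 120 79 [490.5 312.4 112.1]
120 144 35 [520.  320.6 126.2]
144 156 74 [560.2 332.3 149.3]
scoop zmax [  1.5 142.6 153.6]
back [506.6 -15.7  57.5  75.6  64.7] 389 90.9
boss top [506.2 -14.9  30.4  31.4  44.3] [506.1 -14.3] 73 149.4
boss side [502.7  -8.7] 49
mat+ [508.5 -21.1 255.5 252.6  89.8]
stand [ 548.3 -325.8  150.1  132.2   11.2] 1092 35.55515097273527
floor [ 546.8 -320.5  142.2  121.6   12.4] [ 548.03047861 -324.75538888   23.58592701] 1025
table z -0.0
```

Averaged between the two cameras, the handle is at (562,333), the boss at (508,-14.3) and the stand at (550,-325). Scoop x lies at -25.6° and stand x at 11.3°. Next I move over the handle.

>>> move_arm([
  {"tx": -0.05, "ty": -0.012},
  {"tx": -0.1, "ty": -0.024},
  {"tx": -0.15, "ty": -0.036},
  {"tx": -0.2, "ty": -0.048},
  {"tx": -0.25, "ty": -0.06},
  {"tx": -0.3, "ty": -0.072},
  {"tx": -0.34, "ty": -0.081},
  {"tx": -0.36, "ty": -0.086},
  {"tx": -0.374, "ty": -0.089, "tz": 0.02},
  {"tx": -0.374, "ty": -0.089, "tz": 0.04},
  {"tx": -0.374, "ty": -0.089, "tz": 0.046},
  {"tx": -0.374, "ty": -0.089, "tz": 0.046},
  {"tx": -0.374, "ty": -0.089, "tz": 0.046},
])

```text
schema error: expected keys fingers, tx, ty, tz, wx, wy, wz
```

>>> move_arm([
  {"fingers": 1, "tx": -0.1, "ty": -0.024, "tz": 0, "wx": 0, "wy": 0, "wz": 0},
  {"fingers": 1, "tx": -0.2, "ty": -0.048, "tz": 0, "wx": 0, "wy": 0, "wz": 0},
  {"fingers": 1, "tx": -0.2, "ty": -0.048, "tz": 0, "wx": 0, "wy": 0, "wz": 0},
  {"fingers": 1, "tx": -0.2, "ty": -0.048, "tz": 0, "wx": 0, "wy": 0, "wz": 0},
  {"fingers": 1, "tx": -0.3, "ty": -0.072, "tz": 0, "wx": 0, "wy": 0, "wz": 0},
  {"fingers": 1, "tx": -0.3, "ty": -0.072, "tz": 0, "wx": 0, "wy": 0, "wz": 0},
  {"fingers": 1, "tx": -0.34, "ty": -0.081, "tz": 0, "wx": 0, "wy": 0, "wz": 0},
  {"fingers": 1, "tx": -0.36, "ty": -0.086, "tz": 0, "wx": 0, "wy": 0, "wz": 0},
  {"fingers": 1, "tx": -0.374, "ty": -0.089, "tz": 0.02, "wx": 0, "wy": 0, "wz": 0},
  {"fingers": 1, "tx": -0.374, "ty": -0.089, "tz": 0.04, "wx": 0, "wy": 0, "wz": 0},
  {"fingers": 1, "tx": -0.374, "ty": -0.089, "tz": 0.046, "wx": 0, "wy": 0, "wz": 0},
  {"fingers": 1, "tx": -0.374, "ty": -0.089, "tz": 0.046, "wx": 0, "wy": 0, "wz": 0},
  {"fingers": 1, "tx": -0.374, "ty": -0.089, "tz": 0.046, "wx": 0, "wy": 0, "wz": 0},
])

```text
time_s: 1.4
eef_pos: [561.9, 334.4, 186.0]
ee_rot: [[-0.911, 0.412, 0.0], [0.412, 0.911, 0.001], [-0.0, 0.001, -1.0]]
contact_force: [-0.0, 0.0, -0.0]
gripper_width: 1.002
```

>>> move_arm([
  {"fingers": 1, "tx": -0.001, "ty": -0.001, "tz": 0.03, "wx": 0, "wy": 0, "wz": 0},
  {"fingers": 1, "tx": -0.001, "ty": -0.001, "tz": 0.05, "wx": 0, "wy": 0, "wz": 0},
  {"fingers": 1, "tx": -0.001, "ty": -0.001, "tz": 0.07, "wx": 0, "wy": 0, "wz": 0},
  {"fingers": 1, "tx": -0.001, "ty": -0.001, "tz": 0.085, "wx": 0, "wy": 0, "wz": 0},
  {"fingers": 1, "tx": -0.001, "ty": -0.001, "tz": 0.09, "wx": 0, "wy": 0, "wz": 0},
  {"fingers": 0.5, "tx": -0.001, "ty": -0.001, "tz": 0.09, "wx": 0, "wy": 0, "wz": 0},
  {"fingers": 0.1, "tx": -0.001, "ty": -0.001, "tz": 0.09, "wx": 0, "wy": 0, "wz": 0},
  {"fingers": -0.1, "tx": -0.001, "ty": -0.001, "tz": 0.09, "wx": 0, "wy": 0, "wz": 0},
  {"fingers": -0.2, "tx": -0.001, "ty": -0.001, "tz": 0.09, "wx": 0, "wy": 0, "wz": 0},
  {"fingers": -0.3, "tx": -0.001, "ty": -0.001, "tz": 0.09, "wx": 0, "wy": 0, "wz": 0},
  {"fingers": -0.4, "tx": -0.001, "ty": -0.001, "tz": 0.09, "wx": 0, "wy": 0, "wz": 0},
  {"fingers": -0.5, "tx": -0.001, "ty": -0.001, "tz": 0.09, "wx": 0, "wy": 0, "wz": 0},
  {"fingers": -0.6, "tx": -0.001, "ty": -0.001, "tz": 0.09, "wx": 0, "wy": 0, "wz": 0},
  {"fingers": -0.6, "tx": -0.001, "ty": -0.001, "tz": 0.09, "wx": 0, "wy": 0, "wz": 0},
  {"fingers": -0.6, "tx": -0.001, "ty": -0.001, "tz": 0.09, "wx": 0, "wy": 0, "wz": 0},
])

```text
time_s: 2.9
eef_pos: [562.8, 332.5, 95.9]
ee_rot: [[-0.911, 0.413, 0.001], [0.413, 0.911, 0.0], [-0.001, 0.001, -1.0]]
contact_force: [-0.9, 0.1, 5.9]
gripper_width: 0.293
```

>>> move_arm([
  {"fingers": -0.6, "tx": 0, "ty": 0, "tz": -0.01, "wx": 0, "wy": 0, "wz": 0},
  {"fingers": -0.6, "tx": 0, "ty": 0, "tz": -0.03, "wx": 0, "wy": 0, "wz": 0},
  {"fingers": -0.6, "tx": 0, "ty": 0, "tz": -0.06, "wx": 0, "wy": 0, "wz": 0},
  {"fingers": -0.6, "tx": 0, "ty": 0, "tz": -0.09, "wx": 0, "wy": 0, "wz": 0},
  {"fingers": -0.6, "tx": 0, "ty": 0, "tz": -0.12, "wx": 0, "wy": 0, "wz": 0},
  {"fingers": -0.6, "tx": 0, "ty": 0, "tz": -0.15, "wx": 0, "wy": 0, "wz": 0},
  {"fingers": -0.6, "tx": 0, "ty": 0, "tz": -0.18, "wx": 0, "wy": 0, "wz": 0},
  {"fingers": -0.6, "tx": 0, "ty": 0, "tz": -0.19, "wx": 0, "wy": 0, "wz": 0},
  {"fingers": -0.6, "tx": 0, "ty": 0, "tz": -0.19, "wx": 0, "wy": 0, "wz": 0},
  {"fingers": -0.6, "tx": 0, "ty": 0, "tz": -0.19, "wx": 0, "wy": 0, "wz": 0},
])

```text
time_s: 3.9
eef_pos: [562.0, 331.9, 283.9]
ee_rot: [[-0.911, 0.413, -0.002], [0.413, 0.911, -0.001], [0.001, -0.002, -1.0]]
contact_force: [0.0, -0.6, -1.1]
gripper_width: 0.285
```

```bash
python3 - <<'E'
from m import *
s=ctrl.observe(); print(np.round(s["eef_pos"],1),np.round(s["contact_force"],1),s["gripper_width"]); print(np.round(s["ee_rot"],4))
a=ctrl.get_image("scene"); C=cloud(a); np.save("scene1.npy",C); img=a["image"]
e=np.array(s["eef_pos"]); K=np.array(a["intrinsics"])
p=np.array(a["R"])@e+a["t"]; p=K@p; u,v=(p[:2]/p[2]).astype(int); print("tcp px",u,v)
cv2.imwrite("pics/s1.png",cv2.resize(img[v-75:v+75,u-100:u+100,::-1],None,fx=4,fy=4,interpolation=cv2.INTER_CUBIC))
P=crop(C,(u,v),60)
for z in range(-100,10,10):
    q=sl(P,e[2]+z,e[2]+z+10); q=q[np.hypot(*(q[:,:2]-e[:2]).T)<35]
    print(z,len(q),np.round(q.mean(0)-e,1) if len(q)>3 else "")
E
```

```text
[562.  331.9 283.9] [ 0.  -0.6 -1.1] 0.28515249501457024
[[-0.9107  0.413  -0.0017]
 [ 0.413   0.9107 -0.0012]
 [ 0.001  -0.0018 -1.    ]]
tcp px 358 132
-100 0 
-90 15 [  2.8  -3.7 -85. ]
-80 16 [  4.8  -3.7 -74.5]
-70 19 [  4.   -4.8 -64.9]
-60 23 [  3.9  -5.3 -55. ]
-50 16 [  5.7  -4.7 -46.5]
-40 30 [  7.   -6.8 -33.2]
-30 45 [  6.3  -5.2 -26.3]
-20 34 [  5.6  -6.4 -15.7]
-10 27 [ 8.2 -5.4 -4.5]
0 49 [ 8.2 -5.1  5.7]
```

>>> move_arm([
  {"fingers": -0.6, "tx": -0.005, "ty": -0.02, "tz": 0, "wx": 0, "wy": 0, "wz": 0},
  {"fingers": -0.6, "tx": -0.016, "ty": -0.06, "tz": 0, "wx": 0, "wy": 0, "wz": 0},
  {"fingers": -0.6, "tx": -0.028, "ty": -0.1, "tz": 0, "wx": 0, "wy": 0, "wz": 0},
  {"fingers": -0.6, "tx": -0.039, "ty": -0.14, "tz": 0, "wx": 0, "wy": 0, "wz": 0},
  {"fingers": -0.6, "tx": -0.05, "ty": -0.18, "tz": 0, "wx": 0, "wy": 0, "wz": 0},
  {"fingers": -0.6, "tx": -0.061, "ty": -0.22, "tz": 0, "wx": 0, "wy": 0, "wz": 0},
  {"fingers": -0.6, "tx": -0.072, "ty": -0.26, "tz": 0, "wx": 0, "wy": 0, "wz": 0},
  {"fingers": -0.6, "tx": -0.083, "ty": -0.3, "tz": 0, "wx": 0, "wy": 0, "wz": 0},
  {"fingers": -0.6, "tx": -0.091, "ty": -0.328, "tz": 0, "wx": 0, "wy": 0, "wz": 0},
  {"fingers": -0.6, "tx": -0.094, "ty": -0.338, "tz": 0, "wx": 0, "wy": 0, "wz": 0},
  {"fingers": -0.6, "tx": -0.094, "ty": -0.338, "tz": 0, "wx": 0, "wy": 0, "wz": 0},
  {"fingers": -0.6, "tx": -0.094, "ty": -0.338, "tz": 0, "wx": 0, "wy": 0, "wz": 0},
  {"fingers": -0.6, "tx": -0.094, "ty": -0.338, "tz": 0, "wx": 0, "wy": 0, "wz": 0},
])

```text
time_s: 5.25
eef_pos: [508.6, -12.4, 284.9]
ee_rot: [[-0.912, 0.411, -0.001], [0.411, 0.912, 0.001], [0.001, 0.001, -1.0]]
contact_force: [-0.1, -0.2, -0.0]
gripper_width: 0.29
```

```bash
cat > fit.py <<'E'
from m import *
# fit handle axis (x,y at tip; slopes) from scene cloud, known profile; returns tip xy, slopes
def prof(h): return np.where(h<55,7.5+4.5*np.clip(h,0,55)/55,np.where(h<61,16,13.0))
def fit(C,ctr,e,tipz,lo=6,hi=88):
    P=C.reshape(-1,3); P=P[np.isfinite(P[:,0])]
    P=P[(np.hypot(P[:,0]-e[0],P[:,1]-e[1])<30)&(P[:,2]>tipz+lo)&(P[:,2]<tipz+hi)]
    h=P[:,2]-tipz; ok=(np.abs(h-55)>3)&(np.abs(h-61)>3); P,h=P[ok],h[ok]
    f=lambda p:np.hypot(P[:,0]-p[0]-p[2]*h,P[:,1]-p[1]-p[3]*h)-prof(h)
    r=least_squares(f,[ctr[0],ctr[1],0,0],loss="soft_l1",f_scale=1.5)
    return r.x,len(P),np.median(np.abs(r.fun)),P
E
python3 - <<'E'
from fit import *
s=ctrl.observe(); e=np.array(s["eef_pos"]); print(np.round(e,1),np.round(s["contact_force"],1)); print(np.round(s["ee_rot"],4))
out=[]
for n in("scene","top"):
    a=ctrl.get_image(n); C=cloud(a); np.save(n+"2.npy",C)
    if n=="scene":
        p=np.array(a["intrinsics"])@(np.array(a["R"])@e+a["t"]); u,v=(p[:2]/p[2]).astype(int); print("tcp px",u,v)
        cv2.imwrite("pics/s2.png",cv2.resize(a["image"][v-45:v+105,u-100:u+100,::-1],None,fx=4,fy=4,interpolation=cv2.INTER_CUBIC))
        for tz in (e[2]-91,):
            x,k,r,P=fit(C,e[:2],e,tz); print("handle tip",np.round(x,3),k,r, "zmin",[np.round(P[:,2].min()-tz,1)])
        Q=C.reshape(-1,3);Q=Q[np.isfinite(Q[:,0])];Q=Q[np.hypot(Q[:,0]-e[0],Q[:,1]-e[1])<40]
        zz=Q[(Q[:,2]>e[2]-130)&(Q[:,2]<e[2]-20)][:,2]; print(np.histogram(zz,bins=np.arange(e[2]-130,e[2]-20,5)))
        q=sl(Q,100,140); print("boss side",circ(q,16.5),len(q)); q=sl(Q,142,152); print("boss top",circ(q,14),rect(q))
E
```

```text
[508.6 -12.4 284.9] [-0.1 -0.2 -0. ]
[[-9.118e-01  4.106e-01 -6.000e-04]
 [ 4.106e-01  9.118e-01  9.000e-04]
 [ 9.000e-04  6.000e-04 -1.000e+00]]
tcp px 223 177
handle tip [ 5.07666e+02 -1.11420e+01 -2.00000e-03 -7.00000e-03] 169 0.697769371970681 zmin [np.float64(6.3)]
(array([ 0,  0,  0,  0,  0,  0,  0,  3,  3,  9,  6, 12,  7, 10, 11, 10, 11,
        3,  7, 23, 32]), array([154.87455151, 159.87455151, 164.87455151, 169.87455151,
       174.87455151, 179.87455151, 184.87455151, 189.87455151,
       194.87455151, 199.87455151, 204.87455151, 209.87455151,
       214.87455151, 219.87455151, 224.87455151, 229.87455151,
       234.87455151, 239.87455151, 244.87455151, 249.87455151,
       254.87455151, 259.87455151]))
boss side [508.6 -13.7] 172
boss top [510.1 -14. ] [510.  -14.   30.   36.   61.1]
```

View pics/s2.png

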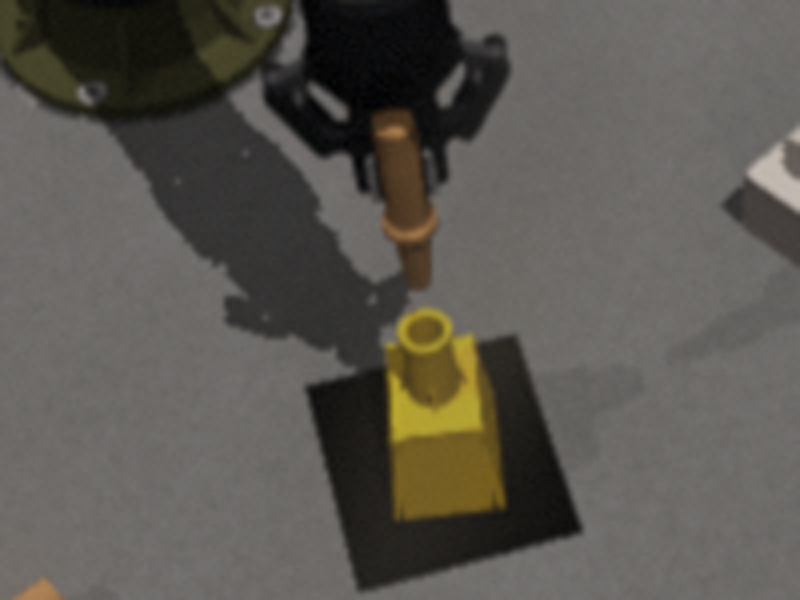

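The view shows the handle held straight at about (405,200), with its tip at (418,287) and the socket rim at (425,330). I'll refine the lateral offset from the colour silhouettes.

```bash
cat > sil.py <<'E'
from fit import *
def sil(dz=91):
    s=ctrl.observe(); e=np.array(s["eef_pos"]); a=ctrl.get_image("scene"); C=cloud(a)
    R=np.array(a["R"]);t=np.array(a["t"]);K=np.array(a["intrinsics"])
    hsv=cv2.cvtColor(a["image"],cv2.COLOR_RGB2HSV).astype(int); H,S,V=hsv[...,0],hsv[...,1],hsv[...,2]
    d=np.hypot(C[...,0]-e[0],C[...,1]-e[1])<40
    pr=lambda X:(lambda p:p[:2]/p[2])(K@(R@np.array(X)+t))
    res={}
    for n,m,zr in(("shank",(H<19)&(S>90)&d,(e[2]-80,e[2]-40)),("grip",(H<19)&(S>90)&d,(e[2]-25,e[2]-5)),("boss",(H>=20)&(H<36)&(S>120)&d,(108,140))):
        rows=[];v0=pr([e[0],e[1],zr[1]])[1];v1=pr([e[0],e[1],zr[0]])[1]
        for v in range(int(v0)+1,int(v1)):
            u=np.where(m[v])[0]
            if len(u)<4: continue
            zs=np.linspace(*zr,60); pp=np.array([pr([e[0],e[1],z]) for z in zs]); ua=np.interp(-v,-pp[::-1,1],pp[::-1,0]) if pp[0,1]<pp[-1,1] else np.interp(v,pp[::-1,1],pp[::-1,0])
            rows.append((u.min()+u.max())/2-ua)
        sc=(R@e+t)[2]/K[0,0]; res[n]=(np.round(np.median(rows)*sc,2),len(rows),np.round(np.std(rows)*sc,2))
    print("right dir world",np.round(R[0],2),"offset mm from tcp axis",res)
    return a,C,e,s
if __name__=="__main__": sil()
E
python3 sil.py
```

```text
right dir world [ 0.54  0.84 -0.01] offset mm from tcp axis {'shank': (np.float64(-0.28), 10, np.float64(0.76)), 'grip': (np.float64(0.26), 5, np.float64(1.09)), 'boss': (np.float64(1.53), 6, np.float64(1.04))}
```

```bash
python3 - <<'E'
from fit import *
s=ctrl.observe(); e=np.array(s["eef_pos"]); f=8
th=np.linspace(0,2*np.pi,60)
tiles=[]
for n in("scene","top"):
    a=ctrl.get_image(n); R=np.array(a["R"]);t=np.array(a["t"]);K=np.array(a["intrinsics"])
    def pr(X): p=(np.array(X)@R.T+t)@K.T; return p[...,:2]/p[...,2:]
    c=pr([508,-13,190]).astype(int); w,hh=24,34
    if n=="top": np.save("top3.npy",cloud(a)); continue
    g=a["image"]; x0,y0=c[0]-w,c[1]-20
    im=cv2.resize(g[y0:y0+60,x0:x0+50,::-1],None,fx=f,fy=f,interpolation=cv2.INTER_CUBIC); im=cv2.convertScaleAbs(im,alpha=1.4); im2=im.copy()
    def ring(x,y,z,r,col):
        P=np.stack([x+r*np.cos(th),y+r*np.sin(th),np.full(60,z)],-1); q=((pr(P)-[x0,y0]+.5)*f).astype(int); cv2.polylines(im2,[q],True,col,1)
    ring(509,-13.9,149,16.5,(255,0,0)); ring(509,-13.9,149,11,(255,0,0))
    z0=e[2]-91
    for h,r in((0,7.5),(50,11.6),(58,16),(70,13)): ring(507.7-.002*h,-11.1-.007*h,z0+h,r,(0,255,0)); 
    cv2.imwrite("pics/s3.png",np.hstack([im,im2])[:600,:800])
E
```

```text
(no output)
```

View pics/s3.png

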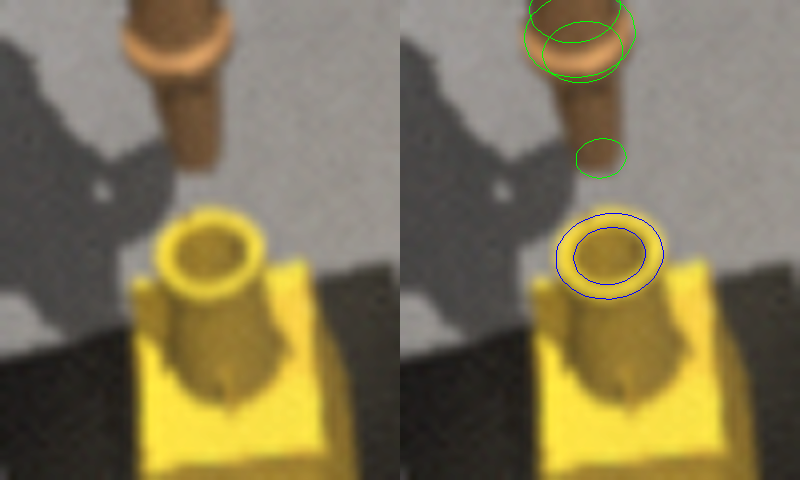

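Relative to the handle, the boss needs about (+1.2,-2.0) mm. I'll correct by that and lower the tip just into the mouth.

>>> move_arm([
  {"fingers": -0.6, "tx": -0.0019, "ty": -0.0013, "tz": 0.005, "wx": 0, "wy": 0, "wz": 0},
  {"fingers": -0.6, "tx": -0.0019, "ty": -0.0013, "tz": 0.015, "wx": 0, "wy": 0, "wz": 0},
  {"fingers": -0.6, "tx": -0.0019, "ty": -0.0013, "tz": 0.025, "wx": 0, "wy": 0, "wz": 0},
  {"fingers": -0.6, "tx": -0.0019, "ty": -0.0013, "tz": 0.033, "wx": 0, "wy": 0, "wz": 0},
  {"fingers": -0.6, "tx": -0.0019, "ty": -0.0013, "tz": 0.038, "wx": 0, "wy": 0, "wz": 0},
  {"fingers": -0.6, "tx": -0.0019, "ty": -0.0013, "tz": 0.041, "wx": 0, "wy": 0, "wz": 0},
  {"fingers": -0.6, "tx": -0.0019, "ty": -0.0013, "tz": 0.041, "wx": 0, "wy": 0, "wz": 0},
  {"fingers": -0.6, "tx": -0.0019, "ty": -0.0013, "tz": 0.041, "wx": 0, "wy": 0, "wz": 0},
])

```text
time_s: 6.3
eef_pos: [509.9, -16.3, 244.5]
ee_rot: [[-0.911, 0.413, 0.0], [0.413, 0.911, 0.0], [-0.0, 0.0, -1.0]]
contact_force: [-0.7, -0.3, -1.0]
gripper_width: 0.291
```

```bash
python3 - <<'E'
from h import *
s=ctrl.observe(); e=np.array(s["eef_pos"]); f=8; print(np.round(e,1),np.round(s["contact_force"],1))
tiles=[]
for n,sz in(("scene",(60,48)),("top",(60,48))):
    a=ctrl.get_image(n); R=np.array(a["R"]);t=np.array(a["t"]);K=np.array(a["intrinsics"])
    p=K@(R@np.array([508,-13,165])+t); c=(p[:2]/p[2]).astype(int)
    g=a["image"][c[1]-36:c[1]+34,c[0]-25:c[0]+25,::-1]
    tiles.append(cv2.convertScaleAbs(cv2.resize(g,None,fx=f,fy=f,interpolation=cv2.INTER_CUBIC),alpha=1.4))
cv2.imwrite("pics/s4.png",np.hstack(tiles)[:600,:800])
E
```

```text
[509.9 -16.3 244.5] [-0.7 -0.3 -1. ]
```

View pics/s4.png

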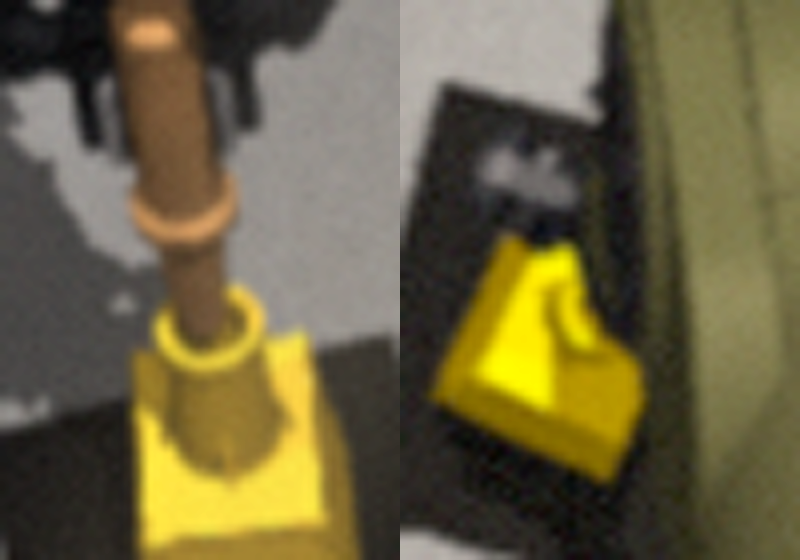

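```bash
python3 - <<'E'
from fit import *
s=ctrl.observe(); e=np.array(s["eef_pos"]); a=ctrl.get_image("scene"); C=cloud(a)
for lo,hi in((6,88),(2,52),(64,88)):
    x,k,r,P=fit(C,e[:2],e,e[2]-91,lo,hi); m=x[:2]+x[2:]*(lo+hi)/2; print(lo,hi,np.round(x,3),k,round(r,2),"mid-e",np.round(m-e[:2],2))
R=np.array(a["R"]);t=np.array(a["t"]);K=np.array(a["intrinsics"])
pr=lambda X:(lambda p:p[:2]/p[2])(K@(R@np.array(X)+t))
p=pr([508,-13,165]).astype(int); o=np.array([p[0]-25,p[1]-36])
for X in([509,-13.9,149],[509,-13.9,153.5],[*e[:2],153.5],[*x[:2],153.5],[*e[:2],211]): print(np.round(X,1),np.round((pr(X)-o+.5)*8))
E
```

```text
6 88 [ 5.0868e+02 -1.5849e+01 -1.0000e-03  7.0000e-03] 144 0.8 mid-e [-1.29  0.77]
2 52 [ 5.08238e+02 -1.55310e+01  1.50000e-02 -8.00000e-03] 72 0.57 mid-e [-1.26  0.54]
64 88 [ 5.08594e+02 -1.53750e+01 -1.00000e-03  1.00000e-03] 75 0.99 mid-e [-1.39  1.03]
[509.  -13.9 149. ] [210. 328.]
[509.  -13.9 153.5] [208. 319.]
[509.9 -16.3 153.5] [203. 324.]
[508.6 -15.4 153.5] [203. 320.]
[509.9 -16.3 211. ] [184. 208.]
```

>>> move_arm([
  {"fingers": -0.6, "tx": 0.0001, "ty": 0.0017, "tz": 0, "wx": 0, "wy": 0, "wz": 0},
  {"fingers": -0.6, "tx": 0.0001, "ty": 0.0017, "tz": 0.003, "wx": 0, "wy": 0, "wz": 0},
  {"fingers": -0.6, "tx": 0.0001, "ty": 0.0017, "tz": 0.006, "wx": 0, "wy": 0, "wz": 0},
  {"fingers": -0.6, "tx": 0.0001, "ty": 0.0017, "tz": 0.009, "wx": 0, "wy": 0, "wz": 0},
  {"fingers": -0.6, "tx": 0.0001, "ty": 0.0017, "tz": 0.012, "wx": 0, "wy": 0, "wz": 0},
  {"fingers": -0.6, "tx": 0.0001, "ty": 0.0017, "tz": 0.012, "wx": 0, "wy": 0, "wz": 0},
])

```text
time_s: 7.05
eef_pos: [510.0, -14.7, 231.7]
ee_rot: [[-0.911, 0.413, -0.001], [0.413, 0.911, -0.0], [0.001, -0.0, -1.0]]
contact_force: [-0.2, -0.1, -1.0]
gripper_width: 0.288
```

Tip is 8 mm below the mouth without contact. I continue down.

>>> move_arm([
  {"fingers": -0.6, "tx": 0, "ty": 0, "tz": 0.005, "wx": 0, "wy": 0, "wz": 0},
  {"fingers": -0.6, "tx": 0, "ty": 0, "tz": 0.01, "wx": 0, "wy": 0, "wz": 0},
  {"fingers": -0.6, "tx": 0, "ty": 0, "tz": 0.015, "wx": 0, "wy": 0, "wz": 0},
  {"fingers": -0.6, "tx": 0, "ty": 0, "tz": 0.02, "wx": 0, "wy": 0, "wz": 0},
  {"fingers": -0.6, "tx": 0, "ty": 0, "tz": 0.025, "wx": 0, "wy": 0, "wz": 0},
  {"fingers": -0.6, "tx": 0, "ty": 0, "tz": 0.027, "wx": 0, "wy": 0, "wz": 0},
  {"fingers": -0.6, "tx": 0, "ty": 0, "tz": 0.027, "wx": 0, "wy": 0, "wz": 0},
])

```text
time_s: 7.75
eef_pos: [510.1, -14.7, 204.9]
ee_rot: [[-0.911, 0.413, -0.001], [0.413, 0.911, -0.0], [0.001, -0.0, -1.0]]
contact_force: [-0.6, 0.3, -0.1]
gripper_width: 0.288
```

>>> move_arm([
  {"fingers": -0.6, "tx": 0, "ty": 0, "tz": 0.001, "wx": 0, "wy": 0, "wz": 0},
  {"fingers": -0.6, "tx": 0, "ty": 0, "tz": 0.002, "wx": 0, "wy": 0, "wz": 0},
  {"fingers": -0.6, "tx": 0, "ty": 0, "tz": 0.003, "wx": 0, "wy": 0, "wz": 0},
  {"fingers": -0.6, "tx": 0, "ty": 0, "tz": 0.004, "wx": 0, "wy": 0, "wz": 0},
  {"fingers": -0.6, "tx": 0, "ty": 0, "tz": 0.005, "wx": 0, "wy": 0, "wz": 0},
  {"fingers": -0.6, "tx": 0, "ty": 0, "tz": 0.005, "wx": 0, "wy": 0, "wz": 0},
])

```text
time_s: 8.35
eef_pos: [510.1, -14.7, 200.1]
ee_rot: [[-0.911, 0.413, -0.0], [0.413, 0.911, 0.0], [0.0, -0.0, -1.0]]
contact_force: [-1.0, 0.3, -0.7]
gripper_width: 0.288
```

>>> move_arm([
  {"fingers": -0.6, "tx": 0, "ty": 0, "tz": 0.0005, "wx": 0, "wy": 0, "wz": 0},
  {"fingers": -0.6, "tx": 0, "ty": 0, "tz": 0.001, "wx": 0, "wy": 0, "wz": 0},
  {"fingers": -0.6, "tx": 0, "ty": 0, "tz": 0.0015, "wx": 0, "wy": 0, "wz": 0},
  {"fingers": -0.6, "tx": 0, "ty": 0, "tz": 0.0015, "wx": 0, "wy": 0, "wz": 0},
])

```text
time_s: 8.75
eef_pos: [510.2, -14.7, 198.7]
ee_rot: [[-0.911, 0.413, -0.0], [0.413, 0.911, 0.0], [0.0, -0.0, -1.0]]
contact_force: [-0.0, 0.5, 0.1]
gripper_width: 0.288
```

>>> move_arm([
  {"fingers": -0.6, "tx": 0, "ty": 0, "tz": 0.0005, "wx": 0, "wy": 0, "wz": 0},
  {"fingers": -0.6, "tx": 0, "ty": 0, "tz": 0.001, "wx": 0, "wy": 0, "wz": 0},
  {"fingers": -0.6, "tx": 0, "ty": 0, "tz": 0.0015, "wx": 0, "wy": 0, "wz": 0},
  {"fingers": -0.6, "tx": 0, "ty": 0, "tz": 0.0015, "wx": 0, "wy": 0, "wz": 0},
])

```text
time_s: 9.15
eef_pos: [510.3, -14.7, 197.2]
ee_rot: [[-0.911, 0.413, -0.0], [0.413, 0.911, -0.0], [0.0, -0.0, -1.0]]
contact_force: [-0.3, 0.3, -0.4]
gripper_width: 0.29
```

>>> move_arm([
  {"fingers": -0.6, "tx": 0, "ty": 0, "tz": 0.0005, "wx": 0, "wy": 0, "wz": 0},
  {"fingers": -0.6, "tx": 0, "ty": 0, "tz": 0.001, "wx": 0, "wy": 0, "wz": 0},
  {"fingers": -0.6, "tx": 0, "ty": 0, "tz": 0.0015, "wx": 0, "wy": 0, "wz": 0},
  {"fingers": -0.6, "tx": 0, "ty": 0, "tz": 0.0015, "wx": 0, "wy": 0, "wz": 0},
])

```text
time_s: 9.55
eef_pos: [510.3, -14.7, 195.7]
ee_rot: [[-0.911, 0.413, -0.0], [0.413, 0.911, -0.0], [0.0, -0.0, -1.0]]
contact_force: [-1.4, 1.5, -0.2]
gripper_width: 0.293
```

>>> move_arm([
  {"fingers": -0.6, "tx": 0, "ty": 0, "tz": 0.0005, "wx": 0, "wy": 0, "wz": 0},
  {"fingers": -0.6, "tx": 0, "ty": 0, "tz": 0.001, "wx": 0, "wy": 0, "wz": 0},
  {"fingers": -0.6, "tx": 0, "ty": 0, "tz": 0.001, "wx": 0, "wy": 0, "wz": 0},
  {"fingers": -0.6, "tx": 0, "ty": 0, "tz": 0.001, "wx": 0, "wy": 0, "wz": 0},
])

```text
time_s: 9.95
eef_pos: [510.3, -14.7, 194.7]
ee_rot: [[-0.911, 0.413, -0.0], [0.413, 0.911, 0.0], [0.0, -0.0, -1.0]]
contact_force: [-0.3, 1.1, -0.9]
gripper_width: 0.289
```

>>> move_arm([
  {"fingers": -0.6, "tx": 0, "ty": 0, "tz": 0.0005, "wx": 0, "wy": 0, "wz": 0},
  {"fingers": -0.6, "tx": 0, "ty": 0, "tz": 0.001, "wx": 0, "wy": 0, "wz": 0},
  {"fingers": -0.6, "tx": 0, "ty": 0, "tz": 0.001, "wx": 0, "wy": 0, "wz": 0},
  {"fingers": -0.6, "tx": 0, "ty": 0, "tz": 0.001, "wx": 0, "wy": 0, "wz": 0},
])

```text
time_s: 10.35
eef_pos: [510.3, -14.7, 193.8]
ee_rot: [[-0.911, 0.413, -0.0], [0.413, 0.911, 0.0], [0.0, -0.0, -1.0]]
contact_force: [-2.0, 0.6, 0.2]
gripper_width: 0.29
```

>>> move_arm([
  {"fingers": -0.6, "tx": 0, "ty": 0, "tz": 0.0005, "wx": 0, "wy": 0, "wz": 0},
  {"fingers": -0.6, "tx": 0, "ty": 0, "tz": 0.001, "wx": 0, "wy": 0, "wz": 0},
  {"fingers": -0.6, "tx": 0, "ty": 0, "tz": 0.001, "wx": 0, "wy": 0, "wz": 0},
  {"fingers": -0.6, "tx": 0, "ty": 0, "tz": 0.001, "wx": 0, "wy": 0, "wz": 0},
])

```text
time_s: 10.75
eef_pos: [510.3, -14.7, 192.8]
ee_rot: [[-0.911, 0.413, -0.0], [0.413, 0.911, 0.0], [0.0, 0.0, -1.0]]
contact_force: [-0.6, 1.8, -0.8]
gripper_width: 0.293
```

>>> move_arm([
  {"fingers": -0.6, "tx": 0, "ty": 0, "tz": 0.0005, "wx": 0, "wy": 0, "wz": 0},
  {"fingers": -0.6, "tx": 0, "ty": 0, "tz": 0.001, "wx": 0, "wy": 0, "wz": 0},
  {"fingers": -0.6, "tx": 0, "ty": 0, "tz": 0.001, "wx": 0, "wy": 0, "wz": 0},
  {"fingers": -0.6, "tx": 0, "ty": 0, "tz": 0.001, "wx": 0, "wy": 0, "wz": 0},
])

```text
time_s: 11.15
eef_pos: [510.3, -14.6, 191.9]
ee_rot: [[-0.911, 0.413, 0.0], [0.413, 0.911, 0.0], [0.0, 0.0, -1.0]]
contact_force: [-1.6, 1.2, 2.1]
gripper_width: 0.287
```

>>> move_arm([
  {"fingers": -0.6, "tx": 0, "ty": 0, "tz": 0.0004, "wx": 0, "wy": 0, "wz": 0},
  {"fingers": -0.6, "tx": 0, "ty": 0, "tz": 0.0007, "wx": 0, "wy": 0, "wz": 0},
  {"fingers": -0.6, "tx": 0, "ty": 0, "tz": 0.0007, "wx": 0, "wy": 0, "wz": 0},
])

```text
time_s: 11.45
eef_pos: [510.3, -14.6, 191.3]
ee_rot: [[-0.911, 0.413, 0.0], [0.413, 0.911, 0.0], [-0.0, 0.0, -1.0]]
contact_force: [-2.9, 1.9, 4.7]
gripper_width: 0.29
```

>>> move_arm([
  {"fingers": -0.6, "tx": 0.0004, "ty": 0, "tz": 0.0002, "wx": 0, "wy": 0, "wz": 0},
  {"fingers": -0.6, "tx": 0.0007, "ty": 0.0001, "tz": 0.0005, "wx": 0, "wy": 0, "wz": 0},
  {"fingers": -0.6, "tx": 0.0007, "ty": 0.0001, "tz": 0.0005, "wx": 0, "wy": 0, "wz": 0},
])

```text
time_s: 11.75
eef_pos: [509.8, -14.3, 190.9]
ee_rot: [[-0.911, 0.413, 0.001], [0.413, 0.911, -0.0], [-0.001, 0.0, -1.0]]
contact_force: [-1.8, 0.7, 6.0]
gripper_width: 0.291
```

>>> move_arm([
  {"fingers": -0.6, "tx": 0.0003, "ty": 0, "tz": 0.0003, "wx": 0, "wy": 0, "wz": 0},
  {"fingers": -0.6, "tx": 0.0003, "ty": 0, "tz": 0.0006, "wx": 0, "wy": 0, "wz": 0},
  {"fingers": -0.6, "tx": 0.0003, "ty": 0, "tz": 0.0006, "wx": 0, "wy": 0, "wz": 0},
])

```text
time_s: 12.05
eef_pos: [509.8, -14.3, 190.5]
ee_rot: [[-0.911, 0.413, 0.001], [0.413, 0.911, -0.0], [-0.001, 0.0, -1.0]]
contact_force: [-2.6, 1.2, 7.6]
gripper_width: 0.289
```

>>> move_arm([
  {"fingers": -0.6, "tx": 0.0003, "ty": 0, "tz": 0.0004, "wx": 0, "wy": 0, "wz": 0},
  {"fingers": -0.6, "tx": 0.0003, "ty": 0, "tz": 0.0008, "wx": 0, "wy": 0, "wz": 0},
  {"fingers": -0.6, "tx": 0.0003, "ty": 0, "tz": 0.0008, "wx": 0, "wy": 0, "wz": 0},
])

```text
time_s: 12.35
eef_pos: [509.8, -14.3, 190.1]
ee_rot: [[-0.911, 0.413, 0.002], [0.413, 0.911, -0.0], [-0.002, 0.0, -1.0]]
contact_force: [-3.0, -0.2, 11.0]
gripper_width: 0.291
```

>>> move_arm([
  {"fingers": -0.6, "tx": 0.0002, "ty": 0, "tz": 0.0003, "wx": 0, "wy": 0, "wz": 0},
  {"fingers": -0.6, "tx": 0.0002, "ty": 0, "tz": 0.0006, "wx": 0, "wy": 0, "wz": 0},
  {"fingers": -0.6, "tx": 0.0002, "ty": 0, "tz": 0.0006, "wx": 0, "wy": 0, "wz": 0},
  {"fingers": -0.6, "tx": 0.0002, "ty": 0, "tz": 0.0006, "wx": 0, "wy": 0, "wz": 0},
])

```text
time_s: 12.75
eef_pos: [509.8, -14.3, 189.9]
ee_rot: [[-0.911, 0.413, 0.002], [0.413, 0.911, -0.0], [-0.002, 0.001, -1.0]]
contact_force: [-2.6, 1.1, 13.6]
gripper_width: 0.288
```

```bash
python3 - <<'E'
from h import *
for i in range(4):
    s=ctrl.observe(); print(np.round(s["contact_force"],1),np.round(s["ft_torque"],2)); ctrl.get_image("top")
E
```

```text
[-2.6  1.1 13.6] [0.12 0.99 0.04]
[-3.7  0.7 13.8] [ 0.12  1.   -0.04]
[-3.9  0.4 12.7] [ 0.09  1.02 -0.01]
[-4.2 -0.  13.5] [ 0.08  1.04 -0.  ]
```

>>> move_arm([
  {"fingers": -0.6, "tx": 0.0004, "ty": 0, "tz": 0.0002, "wx": 0, "wy": 0, "wz": 0},
  {"fingers": -0.6, "tx": 0.0004, "ty": 0, "tz": 0.0003, "wx": 0, "wy": 0, "wz": 0},
  {"fingers": -0.6, "tx": 0.0004, "ty": 0, "tz": 0.0003, "wx": 0, "wy": 0, "wz": 0},
  {"fingers": -0.6, "tx": 0.0004, "ty": 0, "tz": 0.0003, "wx": 0, "wy": 0, "wz": 0},
])

```text
time_s: 13.35
eef_pos: [509.7, -14.2, 189.7]
ee_rot: [[-0.911, 0.413, 0.003], [0.413, 0.911, -0.001], [-0.003, 0.001, -1.0]]
contact_force: [-3.2, -0.5, 14.3]
gripper_width: 0.287
```

Pressed at about 14 N. I lift slowly.

>>> move_arm([
  {"fingers": -0.6, "tx": 0, "ty": 0, "tz": -0.001, "wx": 0, "wy": 0, "wz": 0},
  {"fingers": -0.6, "tx": 0, "ty": 0, "tz": -0.002, "wx": 0, "wy": 0, "wz": 0},
  {"fingers": -0.6, "tx": 0, "ty": 0, "tz": -0.003, "wx": 0, "wy": 0, "wz": 0},
  {"fingers": -0.6, "tx": 0, "ty": 0, "tz": -0.005, "wx": 0, "wy": 0, "wz": 0},
  {"fingers": -0.6, "tx": 0, "ty": 0, "tz": -0.007, "wx": 0, "wy": 0, "wz": 0},
  {"fingers": -0.6, "tx": 0, "ty": 0, "tz": -0.01, "wx": 0, "wy": 0, "wz": 0},
  {"fingers": -0.6, "tx": 0, "ty": 0, "tz": -0.013, "wx": 0, "wy": 0, "wz": 0},
  {"fingers": -0.6, "tx": 0, "ty": 0, "tz": -0.016, "wx": 0, "wy": 0, "wz": 0},
  {"fingers": -0.6, "tx": 0, "ty": 0, "tz": -0.02, "wx": 0, "wy": 0, "wz": 0},
  {"fingers": -0.6, "tx": 0, "ty": 0, "tz": -0.02, "wx": 0, "wy": 0, "wz": 0},
])

```text
time_s: 14.35
eef_pos: [509.0, -13.8, 209.0]
ee_rot: [[-0.911, 0.413, 0.001], [0.413, 0.911, -0.0], [-0.001, 0.0, -1.0]]
contact_force: [0.2, -0.8, -3.8]
gripper_width: 0.289
```

```bash
cat > look.py <<'E'
from m import *
s=ctrl.observe(); e=np.array(s["eef_pos"]); a=ctrl.get_image("scene"); C=cloud(a)
hsv=cv2.cvtColor(a["image"],cv2.COLOR_RGB2HSV).astype(int)
d=np.hypot(C[...,0]-e[0],C[...,1]-e[1])<75
Q=C[d&(hsv[...,0]>=20)&(hsv[...,0]<36)&(hsv[...,1]>120)]
b=e[2]-91+48-145   # expected mouth z (scoop origin)
print(np.round(e,1),np.round(s["contact_force"],1),"expected mouth z",round(b,1),"zmax",np.round(np.sort(Q[:,2])[-8:]-b,1))
q=sl(Q,b+83,b+96); print("back",rect(q),np.round(np.median(q[:,2])-b,1))
q=sl(Q,b+138,b+155);print("rim",circ(q,14),np.round(np.median(q[:,2])-b,1))
q=sl(Q,b+102,b+138);print("boss",circ(q,16.5))
E
python3 look.py
```

```text
[509.  -13.8 209. ] [ 0.2 -0.8 -3.8] expected mouth z 21.0 zmax [599.9 599.9 600.3 600.9 603.3 606.6 606.7 609.8]
back [508.3 -13.3  56.2  82.   63.9] 88.3
rim [509.9 -13.7] 145.8
boss [507.1 -12.9]
```

>>> move_arm([
  {"fingers": -0.6, "tx": 0, "ty": 0, "tz": -0.01, "wx": 0, "wy": 0, "wz": 0},
  {"fingers": -0.6, "tx": 0, "ty": 0, "tz": -0.025, "wx": 0, "wy": 0, "wz": 0},
  {"fingers": -0.6, "tx": 0, "ty": 0, "tz": -0.038, "wx": 0, "wy": 0, "wz": 0},
  {"fingers": -0.6, "tx": -0.004, "ty": -0.007, "tz": -0.045, "wx": 0, "wy": 0, "wz": 0},
  {"fingers": -0.6, "tx": -0.013, "ty": -0.021, "tz": -0.045, "wx": 0, "wy": 0, "wz": -2},
  {"fingers": -0.6, "tx": -0.025, "ty": -0.04, "tz": -0.045, "wx": 0, "wy": 0, "wz": -5},
  {"fingers": -0.6, "tx": -0.04, "ty": -0.064, "tz": -0.045, "wx": 0, "wy": 0, "wz": -8},
  {"fingers": -0.6, "tx": -0.055, "ty": -0.088, "tz": -0.045, "wx": 0, "wy": 0, "wz": -12},
  {"fingers": -0.6, "tx": -0.07, "ty": -0.112, "tz": -0.045, "wx": 0, "wy": 0, "wz": -16},
  {"fingers": -0.6, "tx": -0.085, "ty": -0.136, "tz": -0.045, "wx": 0, "wy": 0, "wz": -20},
  {"fingers": -0.6, "tx": -0.1, "ty": -0.16, "tz": -0.045, "wx": 0, "wy": 0, "wz": -24},
  {"fingers": -0.6, "tx": -0.115, "ty": -0.184, "tz": -0.045, "wx": 0, "wy": 0, "wz": -28},
  {"fingers": -0.6, "tx": -0.13, "ty": -0.207, "tz": -0.045, "wx": 0, "wy": 0, "wz": -31},
  {"fingers": -0.6, "tx": -0.144, "ty": -0.229, "tz": -0.045, "wx": 0, "wy": 0, "wz": -34},
  {"fingers": -0.6, "tx": -0.155, "ty": -0.247, "tz": -0.045, "wx": 0, "wy": 0, "wz": -36},
  {"fingers": -0.6, "tx": -0.163, "ty": -0.259, "tz": -0.045, "wx": 0, "wy": 0, "wz": -37},
  {"fingers": -0.6, "tx": -0.167, "ty": -0.266, "tz": -0.045, "wx": 0, "wy": 0, "wz": -37.3},
  {"fingers": -0.6, "tx": -0.167, "ty": -0.266, "tz": -0.045, "wx": 0, "wy": 0, "wz": -37.3},
  {"fingers": -0.6, "tx": -0.167, "ty": -0.266, "tz": -0.045, "wx": 0, "wy": 0, "wz": -37.3},
])

```text
time_s: 16.3
eef_pos: [550.8, -324.3, 253.2]
ee_rot: [[-0.975, -0.223, -0.0], [-0.223, 0.975, 0.001], [0.0, 0.001, -1.0]]
contact_force: [0.6, 0.3, -3.6]
gripper_width: 0.291
```

```bash
cat >> look.py <<'E'
R=np.array(a["R"]);t=np.array(a["t"]);K=np.array(a["intrinsics"])
p=K@(R@e+t); u,v=(p[:2]/p[2]).astype(int)
import sys
if len(sys.argv)>1:
    y0,x0=max(v-40,0),max(u-100,0); cv2.imwrite(f"pics/{sys.argv[1]}.png",cv2.convertScaleAbs(cv2.resize(a["image"][y0:y0+150,x0:x0+200,::-1],None,fx=4,fy=4,interpolation=cv2.INTER_CUBIC),alpha=1.3))
q=C[d&(C[...,2]>31)&(C[...,2]<41)&(hsv[...,0]<20)]
if len(q)>20: print("stand top",rect(q),len(q))
E
python3 look.py s5
```

```text
[ 550.8 -324.3  253.2] [ 0.6  0.3 -3.6] expected mouth z 65.2 zmax [596.9 596.9 597.4 597.5 599.1 599.2 599.6 599.7]
back [ 550.  -325.3   76.8   58.5   11.5] 88.5
rim [ 551.6 -324.8] 146.1
boss [ 548.6 -325. ]
stand top [ 556.4 -323.6  136.2  129.7   11.6] 870
```

View pics/s5.png

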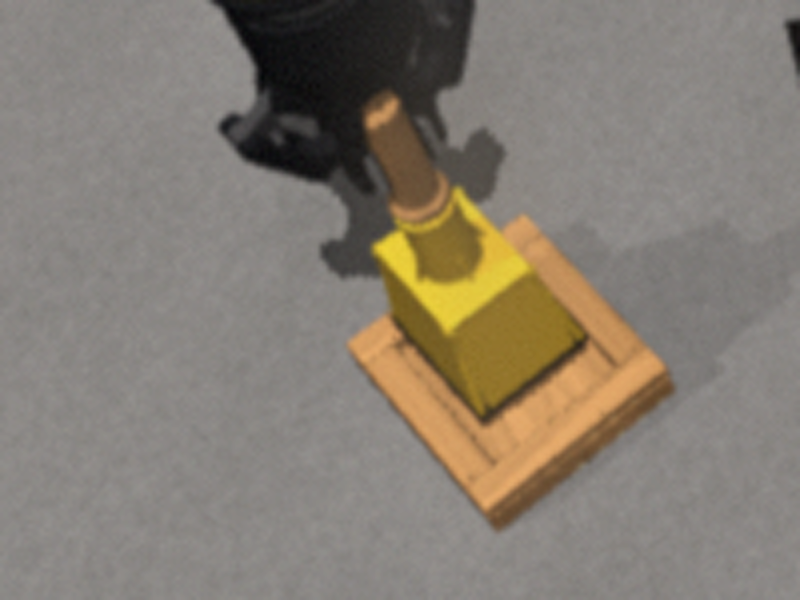

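The scoop hangs square and centred over the recess: mouth corner at (487,415), recess within (350–670, 220–525). Lowering.

>>> move_arm([
  {"fingers": -0.6, "tx": -0.001, "ty": 0.0004, "tz": 0.004, "wx": 0, "wy": 0, "wz": 0},
  {"fingers": -0.6, "tx": -0.001, "ty": 0.0004, "tz": 0.01, "wx": 0, "wy": 0, "wz": 0},
  {"fingers": -0.6, "tx": -0.001, "ty": 0.0004, "tz": 0.016, "wx": 0, "wy": 0, "wz": 0},
  {"fingers": -0.6, "tx": -0.001, "ty": 0.0004, "tz": 0.021, "wx": 0, "wy": 0, "wz": 0},
  {"fingers": -0.6, "tx": -0.001, "ty": 0.0004, "tz": 0.025, "wx": 0, "wy": 0, "wz": 0},
  {"fingers": -0.6, "tx": -0.001, "ty": 0.0004, "tz": 0.028, "wx": 0, "wy": 0, "wz": 0},
  {"fingers": -0.6, "tx": -0.001, "ty": 0.0004, "tz": 0.031, "wx": 0, "wy": 0, "wz": 0},
  {"fingers": -0.6, "tx": -0.001, "ty": 0.0004, "tz": 0.034, "wx": 0, "wy": 0, "wz": 0},
  {"fingers": -0.6, "tx": -0.001, "ty": 0.0004, "tz": 0.036, "wx": 0, "wy": 0, "wz": 0},
  {"fingers": -0.6, "tx": -0.001, "ty": 0.0004, "tz": 0.036, "wx": 0, "wy": 0, "wz": 0},
])

```text
time_s: 17.35
eef_pos: [551.6, -324.4, 217.0]
ee_rot: [[-0.975, -0.223, -0.0], [-0.223, 0.975, 0.0], [0.0, 0.0, -1.0]]
contact_force: [-0.3, 0.3, -3.2]
gripper_width: 0.29
```

```bash
python3 look.py s6
```

```text
[ 551.6 -324.4  217. ] [-0.3  0.3 -3.2] expected mouth z 29.0 zmax [596.6 597.5 599.  599.6 600.6 601.3 601.5 611.7]
back [ 551.8 -324.9   81.4   57.9   10.9] 88.4
rim [ 552.5 -325. ] 145.7
boss [ 549.8 -325.2]
stand top [ 555.2 -323.8  141.6  129.7   11.3] 996
```

View pics/s6.png

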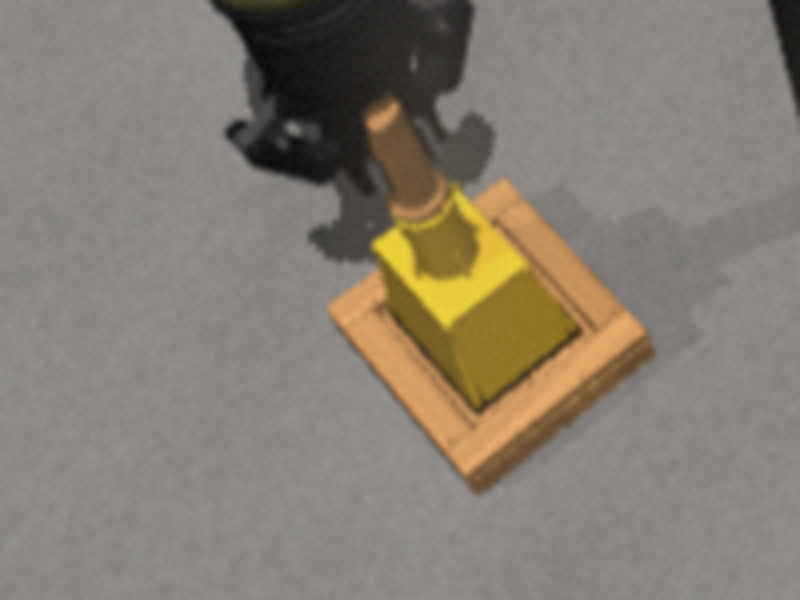

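>>> move_arm([
  {"fingers": -0.6, "tx": 0, "ty": 0, "tz": 0.001, "wx": 0, "wy": 0, "wz": 0},
  {"fingers": -0.6, "tx": 0, "ty": 0, "tz": 0.002, "wx": 0, "wy": 0, "wz": 0},
  {"fingers": -0.6, "tx": 0, "ty": 0, "tz": 0.003, "wx": 0, "wy": 0, "wz": 0},
  {"fingers": -0.6, "tx": 0, "ty": 0, "tz": 0.004, "wx": 0, "wy": 0, "wz": 0},
  {"fingers": -0.6, "tx": 0, "ty": 0, "tz": 0.004, "wx": 0, "wy": 0, "wz": 0},
])

```text
time_s: 17.9
eef_pos: [551.6, -324.4, 213.1]
ee_rot: [[-0.975, -0.223, -0.0], [-0.223, 0.975, 0.0], [0.0, 0.0, -1.0]]
contact_force: [0.2, 0.3, -2.9]
gripper_width: 0.29
```

>>> move_arm([
  {"fingers": -0.6, "tx": 0, "ty": 0, "tz": 0.001, "wx": 0, "wy": 0, "wz": 0},
  {"fingers": -0.6, "tx": 0, "ty": 0, "tz": 0.0015, "wx": 0, "wy": 0, "wz": 0},
  {"fingers": -0.6, "tx": 0, "ty": 0, "tz": 0.002, "wx": 0, "wy": 0, "wz": 0},
  {"fingers": -0.6, "tx": 0, "ty": 0, "tz": 0.0025, "wx": 0, "wy": 0, "wz": 0},
  {"fingers": -0.6, "tx": 0, "ty": 0, "tz": 0.003, "wx": 0, "wy": 0, "wz": 0},
  {"fingers": -0.6, "tx": 0, "ty": 0, "tz": 0.003, "wx": 0, "wy": 0, "wz": 0},
])

```text
time_s: 18.5
eef_pos: [551.7, -324.4, 210.2]
ee_rot: [[-0.975, -0.223, -0.0], [-0.223, 0.975, 0.0], [0.0, 0.0, -1.0]]
contact_force: [0.0, 0.8, -3.1]
gripper_width: 0.287
```

>>> move_arm([
  {"fingers": -0.6, "tx": 0, "ty": 0, "tz": 0.0004, "wx": 0, "wy": 0, "wz": 0},
  {"fingers": -0.6, "tx": 0, "ty": 0, "tz": 0.0008, "wx": 0, "wy": 0, "wz": 0},
  {"fingers": -0.6, "tx": 0, "ty": 0, "tz": 0.0008, "wx": 0, "wy": 0, "wz": 0},
])

```text
time_s: 18.8
eef_pos: [551.8, -324.5, 209.9]
ee_rot: [[-0.975, -0.223, 0.001], [-0.223, 0.975, -0.0], [-0.0, -0.001, -1.0]]
contact_force: [-1.0, 0.4, 0.3]
gripper_width: 0.29
```

>>> move_arm([
  {"fingers": -0.6, "tx": 0, "ty": 0, "tz": 0.0004, "wx": 0, "wy": 0, "wz": 0},
  {"fingers": -0.6, "tx": 0, "ty": 0, "tz": 0.0008, "wx": 0, "wy": 0, "wz": 0},
  {"fingers": -0.6, "tx": 0, "ty": 0, "tz": 0.0008, "wx": 0, "wy": 0, "wz": 0},
])

```text
time_s: 19.1
eef_pos: [552.0, -324.6, 209.9]
ee_rot: [[-0.975, -0.223, 0.001], [-0.223, 0.975, -0.001], [-0.001, -0.001, -1.0]]
contact_force: [-1.5, -0.1, 5.9]
gripper_width: 0.288
```

Seated: the descent stopped at 209.9 with 6 N. I release the fingers slowly.

>>> move_arm([
  {"fingers": -0.55, "tx": 0, "ty": 0, "tz": -0.0002, "wx": 0, "wy": 0, "wz": 0},
  {"fingers": -0.52, "tx": 0, "ty": 0, "tz": -0.0004, "wx": 0, "wy": 0, "wz": 0},
  {"fingers": -0.5, "tx": 0, "ty": 0, "tz": -0.0004, "wx": 0, "wy": 0, "wz": 0},
  {"fingers": -0.48, "tx": 0, "ty": 0, "tz": -0.0004, "wx": 0, "wy": 0, "wz": 0},
  {"fingers": -0.46, "tx": 0, "ty": 0, "tz": -0.0004, "wx": 0, "wy": 0, "wz": 0},
  {"fingers": -0.45, "tx": 0, "ty": 0, "tz": -0.0004, "wx": 0, "wy": 0, "wz": 0},
  {"fingers": -0.44, "tx": 0, "ty": 0, "tz": -0.0004, "wx": 0, "wy": 0, "wz": 0},
  {"fingers": -0.43, "tx": 0, "ty": 0, "tz": -0.0004, "wx": 0, "wy": 0, "wz": 0},
  {"fingers": -0.42, "tx": 0, "ty": 0, "tz": -0.0004, "wx": 0, "wy": 0, "wz": 0},
  {"fingers": -0.41, "tx": 0, "ty": 0, "tz": -0.0004, "wx": 0, "wy": 0, "wz": 0},
  {"fingers": -0.4, "tx": 0, "ty": 0, "tz": -0.0004, "wx": 0, "wy": 0, "wz": 0},
  {"fingers": -0.38, "tx": 0, "ty": 0, "tz": -0.0004, "wx": 0, "wy": 0, "wz": 0},
  {"fingers": -0.36, "tx": 0, "ty": 0, "tz": -0.0004, "wx": 0, "wy": 0, "wz": 0},
  {"fingers": -0.33, "tx": 0, "ty": 0, "tz": -0.0004, "wx": 0, "wy": 0, "wz": 0},
  {"fingers": -0.3, "tx": 0, "ty": 0, "tz": -0.0004, "wx": 0, "wy": 0, "wz": 0},
  {"fingers": -0.25, "tx": 0, "ty": 0, "tz": -0.0004, "wx": 0, "wy": 0, "wz": 0},
  {"fingers": -0.2, "tx": 0, "ty": 0, "tz": -0.0004, "wx": 0, "wy": 0, "wz": 0},
  {"fingers": -0.1, "tx": 0, "ty": 0, "tz": -0.0004, "wx": 0, "wy": 0, "wz": 0},
])

```text
time_s: 20.9
eef_pos: [551.7, -324.4, 209.1]
ee_rot: [[-0.975, -0.223, -0.0], [-0.223, 0.975, 0.0], [0.0, 0.0, -1.0]]
contact_force: [0.4, -0.1, -0.6]
gripper_width: 0.446
```

>>> move_arm([
  {"fingers": 0.2, "tx": 0, "ty": 0, "tz": 0, "wx": 0, "wy": 0, "wz": 0},
  {"fingers": 0.5, "tx": 0, "ty": 0, "tz": 0, "wx": 0, "wy": 0, "wz": 0},
  {"fingers": 0.8, "tx": 0, "ty": 0, "tz": 0, "wx": 0, "wy": 0, "wz": 0},
  {"fingers": 0.8, "tx": 0, "ty": 0, "tz": -0.005, "wx": 0, "wy": 0, "wz": 0},
  {"fingers": 0.8, "tx": 0, "ty": 0, "tz": -0.02, "wx": 0, "wy": 0, "wz": 0},
  {"fingers": 0.8, "tx": 0, "ty": 0, "tz": -0.045, "wx": 0, "wy": 0, "wz": 0},
  {"fingers": 0.8, "tx": 0, "ty": 0, "tz": -0.075, "wx": 0, "wy": 0, "wz": 0},
  {"fingers": 0.8, "tx": 0, "ty": 0, "tz": -0.105, "wx": 0, "wy": 0, "wz": 0},
  {"fingers": 0.8, "tx": 0, "ty": 0, "tz": -0.13, "wx": 0, "wy": 0, "wz": 0},
  {"fingers": 0.8, "tx": 0, "ty": 0, "tz": -0.14, "wx": 0, "wy": 0, "wz": 0},
  {"fingers": 0.8, "tx": 0, "ty": 0, "tz": -0.14, "wx": 0, "wy": 0, "wz": 0},
  {"fingers": 0.8, "tx": 0, "ty": 0, "tz": -0.14, "wx": 0, "wy": 0, "wz": 0},
])

```text
time_s: 22.1
eef_pos: [551.4, -324.3, 347.9]
ee_rot: [[-0.975, -0.223, -0.001], [-0.223, 0.975, 0.001], [0.001, 0.001, -1.0]]
contact_force: [-0.6, 0.4, -0.5]
gripper_width: 0.901
```

```bash
cat > fin.py <<'E'
from fit import *
a=ctrl.get_image("scene"); C=cloud(a); s=ctrl.observe(); print(np.round(s["eef_pos"],1),np.round(s["contact_force"],1))
hsv=cv2.cvtColor(a["image"],cv2.COLOR_RGB2HSV).astype(int); c=np.array([551,-325])
d=np.hypot(C[...,0]-c[0],C[...,1]-c[1])<75
Q=C[d&(hsv[...,0]>=20)&(hsv[...,0]<36)&(hsv[...,1]>120)&(C[...,2]<200)]
q=sl(Q,106,118);print("back",rect(q),"z",np.round(np.median(q[:,2]),1),"expect 111"); q=sl(Q,160,180);print("rim",circ(q,14),np.round(np.median(q[:,2]),1),"expect 169")
tz=169-48; x,k,r,P=fit(C,c,c,tz,64,142); print("handle",np.round(x,3),k,round(r,2))
P=C[d&(hsv[...,0]<20)]; P=P[np.hypot(*(P[:,:2]-c).T)<25]; print("butt z",np.round(np.percentile(P[:,2][P[:,2]>200],[90,97]),1) if (P[:,2]>200).any() else 0,"expect ~266")
cv2.imwrite("pics/s7.png",cv2.convertScaleAbs(cv2.resize(a["image"][230:380,50:250,::-1],None,fx=4,fy=4,interpolation=cv2.INTER_CUBIC),alpha=1.3))
E
python3 fin.py
```

```text
[ 551.2 -324.2  347.4] [-0.3 -0.2  0.1]
back [ 551.4 -325.7   78.1   57.2   12.6] z 110.4 expect 111
rim [ 553.1 -325.3] 167.2 expect 169
handle [ 5.50297e+02 -3.25665e+02  2.00000e-03  4.00000e-03] 320 0.81
butt z [421.5 449. ] expect ~266
```

View pics/s7.png

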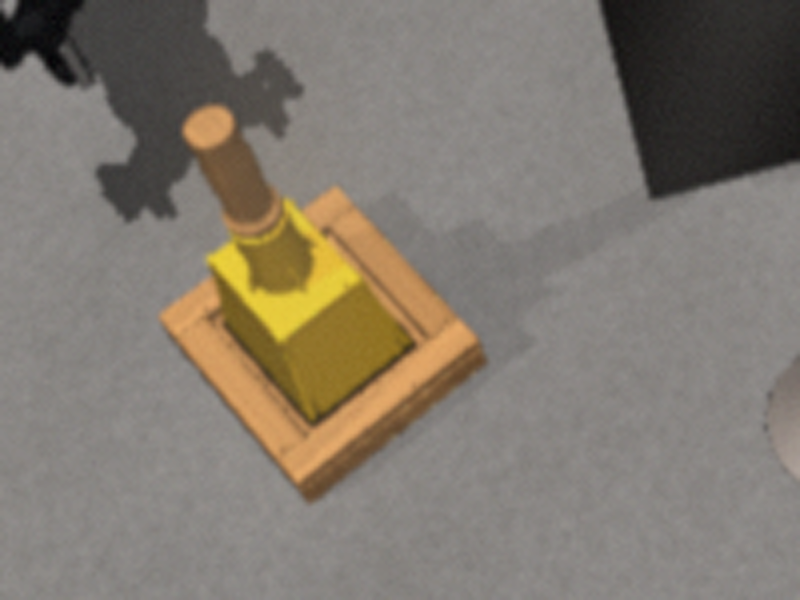

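```bash
python3 - <<'E'
from h import *
a=ctrl.get_image("scene"); C=cloud(a)
# butt at crop (209,128) -> px; collar and rim
B=C[230+26:230+38,50+47:50+58].reshape(-1,3); B=B[B[:,2]>200]; print("butt top z",np.round(np.percentile(B[:,2],[50,75,90]),1),"held-height estimate 263.9; mean xy",np.round(B[B[:,2]>258].mean(0),1))
E
```

```text
butt top z [263.3 264.7 265.7] held-height estimate 263.9; mean xy [ 553.  -325.3  263.3]
```

```bash
python3 -c "
from station import ctrl
print(ctrl.hand_in())"
```

```text
the job is handed in; nothing more can be done
None
```

The handle is wedged in the scoop, the scoop stands mouth down in the stand's recess, and I have handed the job in. No verdict was reported.

I took the handle from the drainer and lowered it into the socket, where it first bound about 48 mm below the mouth. I pressed it straight down to about 14 N by the wrist sensor, then lifted the scoop by the handle only. I turned it 37° to line up with the stand, lowered it until it touched, pressed lightly with about 6 N and opened the fingers slowly. The robot's clock was at about 22 s of the 66 s allowed.

**Last checks (scene camera and arm readings):**
- **Scoop position:** it sits within about 2 mm of the recess centre. Its back is at 110.4 mm, where 111 mm means fully seated, so it rests on the floor.
- **Handle:** it is within about 0.005 rad of vertical. The butt is at about 263.5 mm against 263.9 mm while held, so it did not rise on release. That puts the shank about 50 mm deep.
- **Robot:** it is clear of everything, with contact force near zero.

**Disagreements and limits:**
- The two cameras differed by about 3–4 mm in x, so I aligned things relative to each other within the scene camera.
- The socket rim read 167.2 mm against 169 mm expected, which is within depth noise.
- My silhouette check at the socket was unreliable because the scoop body crept into the mask, so I replaced it with a projected overlay.
- I could not measure the remaining wedge force directly, and I did not re-measure the brush, funnel or canister, though no move came near the funnel or canister and the fingers stayed clear of the brush.

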